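# Nest the spare cup, then draw the lock pin to its line and hold it

### The arm

A 6-joint arm with a two-finger parallel gripper is mounted at the origin on a cart in front of the work surface, level with it; the furniture and walls round the work are solid. World frame = base frame: x ahead of the robot, y to its left, z up, the work surface at z = 0. Lengths are in mm, angles in degrees, forces in N, time in s.
With the tool pointing down it reaches from about 350 to 850 mm from the base axis. Payload 8.1 kg.
Tool frame: the origin (TCP) lies on the centre line of the jaws, within the pads' length; the fingertips stand 19 mm ahead of it and the grasp point (between the pads) is the TCP; z points along the fingers, y is the line along which they close (so a half turn about z gives the same grasp; the last joint's range is limited). The gripper opens to 85 mm and grips with 20 to 120 N. Pads are 22 mm wide; open, the fingers measure 114 mm over their backs; the gripper's body (76 mm by 85 mm) begins 54 mm behind the grasp point. The pads swing forward as they close: fully open they stand 13 mm farther back than shut.
Start: joints at [-75.08, 7.471, 85.268, -0, 87.261, -4.893], TCP at [203.39, -564.48, 250.292] pointing down, gripper open.
Joint ranges: [-169.43, 169.43], [-51.17, 129.36], [1.28, 143.12], [-76.62, 256.62], [0, 156.53], [-152.29, 152.29]. Speed limits (degrees/s): [136.94, 136.94, 159.86, 180, 180, 180].

### API

Orientations are given as [roll, pitch, yaw] about the fixed x, y, z axes, in that order (R = Rz(yaw) Ry(pitch) Rx(roll)).
In Python, from bench import r gives the robot as it stands. The module is installed in compiled form; this text tells all that it offers.
- The arm moves only by the tool servo_tool, never from a script. Its arguments are lists of equal length, an entry for each row: "fingers": the finger opening in m, from 0 to 0.0854; "linear": the shift along the tool's x, y, z in m, a list of three; "rotation": the turn, a rotation vector about the tool's x, y, z in degrees, a list of three. A call has 1 to 10 rows; each row is the pose to reach, as a shift and turn from the pose commanded when the call began, along the tool's axes at that moment; what a row does not reach only later rows make up. A row lasts 1/10 s, in which the tool goes at most 50 mm and 8.59 degrees, less where a joint would pass 70% of its speed; a pose out of reach is approached as far as the arm can. A call with a gripper value outside its range is refused whole. The fingers move at their own pace and stop on an object; "force" is the grip in N (left out, the last holds). Time passes only in rows, so rows that repeat a pose let the fingers close. It gives the time, the measured TCP pose, the force, the opening and the grip force at its end, in the units of the state.
- r.sense(): the state, without advancing time (a new reading comes with each control period).
- r.snapshot(name): name is "side" or "top" or "wrist"; returns a dict with "frame" (480x640x3 uint8, red, green, blue), "fx", "fy", "cx", "cy" (pixels), "camera_from_world" (4x4, takes a point from world to camera coordinates). Camera axes: x right, y up, looking along -z (the intrinsics and any distortion apply to the point x, -y, -z); pixel columns grow to the right and rows downward; lengths in mm; the calibration is good to about 2 mm. The wrist camera is an equidistant fisheye: a pixel r from the principal point sees the ray r / f radians off the axis. A picture is of the moment at which its call begins. There is no depth.
- r.hand_in(): hands the job in; it is judged then, once.
The state is a dict: "time": time; "joint_pos": joint angles; "qd": joint speeds; "joint_efforts": joint torques, N m; "tool_pos": TCP position; "tcp_rot": TCP orientation; "ft_force": force on the tool from outside, world axes, zero at the start; "wrist_torque": the same for the moment, N m; "finger_gap": finger opening in mm; "grip_force": force on a finger pad.
Only numpy, scipy, OpenCV 4.12 (cv2) and the standard library are available. Lean on these libraries where they do the work, as an engineer would, in place of code of your own. Each camera call takes 0.05 s, during which the arm holds its last target. There are 200 camera calls.

### The job

Get the docked cup carrier ready to be released: first nest the spare cup upright and fully home inside the same-shaped cup standing on the carrier, and let go of it. Then draw the lock pin straight up, without forcing it sideways, until the engraved line on its rod is level with the top of its guide (it must not come out of the guide), and finish while still holding the pin there. Leave the specimen pot and the bottle alone.

Things in the scene. Friction and masses are not known exactly. Their poses are not given: they have to be found in the camera images.
- carrier: docked cup carrier, fixed to the bench: a grey plate 90 x 190 mm with an aluminium tray on it whose top is 14 mm above the bench. Origin: centre of the underside; z up, y along its length. At y = +50 mm a low grey ring (inner diameter 37 mm, 8 mm high) holds the foot of the base cup; at y = -50 mm stands the steel pin guide. The two axes are 100 mm apart and nothing stands beside them in x
- guide_top (a point): centre of the mouth of the pin guide, a steel tube of 28 mm outer diameter and 60 mm height (a flange of 46 mm diameter, 6 mm high, at its foot) with a vertical bore of 15.5 mm diameter, 60 mm deep down to the tray. The mouth is 74 mm above the bench. Axes as the carrier's
- cup_seat (a point): centre of the tray's surface inside the low ring, where the base cup's foot stands
- base_cup: white cup standing loose in the carrier's ring, same as the spare cup. Origin: centre of its underside, 14 mm above the bench; z up
- spare_cup: white cup standing alone upright on the bench in front of the microscope, 75 mm high, about 80 g. Foot 34 mm in diameter; the wall widens to 50 mm at 50 mm height, then steps out to an upright lip band 59 mm in diameter (heights 53 to 75 mm). Wall 3.5 mm; mouth 52 mm inside; heavy foot with the inner floor 30 mm above the underside. Origin: centre of its underside; z up
- pin: lock pin, a loose steel rod of 14 mm diameter with a black round knob on top (24 mm in diameter, 24 mm high, from 74 to 98 mm above the pin's lower end), about 120 g. It stands upright in the guide, its lower end on the tray, and falls back when let go; nothing but its weight and rubbing holds it. Origin: centre of its lower end; z up along the rod
- pin_knob (a point): centre of the pin's knob, 86 mm above its lower end (100 mm above the bench at the start, 26 mm above the guide's mouth)
- pin_line (a point): the dark engraved line round the rod, 30 mm above its lower end; hidden in the guide at the start, 30 mm below the mouth. It is level with the mouth when the pin has been drawn up 30 mm, half of the guide's depth
- specimen_pot: specimen pot with a wide cap, 51 mm in diameter, 62 mm high, standing beside the spare cup, either side of it; not part of the job. Origin: underside
- bottle: small white bottle, 37 mm in diameter, 132 mm high, at the back between centrifuge and microscope; not part of the job. Origin: underside
- spare_cup_rim (a point): centre of the spare cup's mouth, level with its rim. Nested fully home, the spare cup's foot rests on the base cup's inner floor, so its underside is 30 mm above the base cup's underside and its rim 30 mm above the other rim: the lip band, held from outside, stays clear above. Play when nested about 1 mm each way
Mind the look-alikes: they are no part of the job. What is shaped like the spare_cup but black or pink is not meant.

How it is judged (in metres and radians):
On the way, in this order (a step that is already met when the one before it is completed fails the run):
1. the spare cup is nested fully home in the base cup and let go (z of spare_cup in the frame of base_cup between 0.026 and 0.034 m and horizontal distance between spare_cup and base_cup below 0.005 m and angle between spare_cup's own z axis and vertical below 0.12 rad and contact force between the fingers and spare_cup below 0.1 N), for 0.2 s.
2. the pin is drawn up until its line is level with the top of the guide (z of pin_line in the frame of guide_top between -0.006 and 0.006 m and contact force between the fingers and pin above 1 N), for 0.2 s.
At the end, for the whole second after the job is handed in: The fingers hold the pin still and upright in its guide with the engraved line within 6 mm of the guide's top; the spare cup stands fully home in the base cup (foot within 4 mm of the inner floor, upright, not touched), and the base cup still stands in its ring on the carrier (all of step 1 and all of step 2 and horizontal distance between pin_line and guide_top below 0.004 m and angle between the z axis of pin and the z axis of carrier, either way round below 0.08 rad and linear speed of pin below 0.02 m/s and distance between base_cup and cup_seat below 0.006 m); the arm keeps its last pose, push and grip.
It fails at once if the pin is pulled out of its guide (z of pin in the frame of guide_top above -0.004 m).
It fails at once if the pin is forced sideways or downwards in its guide (over 60 N) (contact force between pin and carrier above 60 N).
It fails at once if the specimen pot or the bottle is disturbed (moved over 20 mm) (distance of any of specimen_pot, bottle from where it was at the start of the episode above 0.02 m).
It also fails if it takes over 54 s, if anything falls off the work surface, if the arm or the gripper's body presses on something with over 40 N, if the wrist force passes 120 N, or if a joint passes its speed limit or range.

## Working session

There is one attempt and no reset: what is moved stays moved. The work goes in short steps, Python scripts to look and compute and a tool call to move; the robot and the scene stay as the last step left them, time stands still between calls to the robot, and variables do not carry over. Pictures are saved under pics/ and viewed, at most 10 in all, crops included, and the job is handed in when it is done.

Besides the shell and the picture viewer there is one more tool, called after "Request:" as name(argument=value, ...) on one line, values as JSON. servo_tool: Moves the arm, as the interface text tells. Its arguments: {"type":"object","properties":{"fingers":{"type":"array","items":{"type":"number"}},"linear":{"type":"array","items":{"type":"array","items":{"type":"number"}}},"rotation":{"type":"array","items":{"type":"array","items":{"type":"number"}}},"force":{"type":"number"}},"required":["fingers","linear","rotation"]}

```bash
mkdir -p pics
cat > h.py <<'E'
import numpy as np, cv2
from bench import r
def snap(n,f):
    s=r.snapshot(n); cv2.imwrite(f'pics/{f}.png',s['frame'][:,:,::-1]); np.savez(f'pics/{f}.npz',**{k:v for k,v in s.items()}); return s
def ray(s,u,v,fish=False):
    M=np.linalg.inv(np.array(s['camera_from_world'])); a=(u-s['cx'])/s['fx']; b=(v-s['cy'])/s['fy']
    if fish:
        t=np.hypot(a,b); k=np.sin(t)/t if t>1e-9 else 1; d=np.array([a*k,-b*k,-np.cos(t)])
    else: d=np.array([a,-b,-1.])
    return M[:3,3],M[:3,:3]@d
def atz(s,u,v,z,fish=False):
    o,d=ray(s,u,v,fish); return o+d*(z-o[2])/d[2]
def load(f): return {k:v for k,v in np.load(f'pics/{f}.npz').items()}
E
python3 - <<'E'
from h import *
a=snap('top','top1');b=snap('side','side1')
for s in(a,b): print(s['fx'],s['fy'],s['cx'],s['cy'],np.round(s['camera_from_world'],3).tolist(),s.keys())
print(r.sense())
E
```

```text
539.2729441441699 539.2729441441699 319.0360354925439 241.73654928748718 [[0.0, -1.0, 0.022, 310.059], [0.991, 0.003, 0.135, -659.279], [-0.135, 0.022, 0.991, -1178.221], [0.0, 0.0, 0.0, 1.0]] dict_keys(['frame', 'fx', 'fy', 'cx', 'cy', 'camera_from_world'])
534.6693315944605 534.6693315944605 316.79645019708823 239.2435008410831 [[-0.919, -0.394, 0.023, 710.765], [0.172, -0.348, 0.921, -81.5], [-0.355, 0.851, 0.388, -1053.635], [0.0, 0.0, 0.0, 1.0]] dict_keys(['frame', 'fx', 'fy', 'cx', 'cy', 'camera_from_world'])
{'time': 0.1, 'joint_pos': array([-7.50820686e+01,  7.51139489e+00,  8.53248928e+01, -1.97188921e-03,
        8.72596015e+01, -4.89335346e+00]), 'qd': array([-0.03401198, -0.12884935, -0.09272117, -0.05135838, -0.00463049,
       -0.05711786]), 'joint_efforts': array([ 1.73267701e-03, -5.70947671e+01, -5.01943946e+01,  2.05216622e-05,
        8.01601476e-03, -1.28407169e-05]), 'tool_pos': array([ 203.24054934, -564.03443163,  249.32512547]), 'tcp_rot': array([-1.79904292e+02, -6.21717874e-03,  1.98113756e+01]), 'ft_force': array([-0.4956515 ,  0.5704709 , -0.59140796]), 'wrist_torque': array([ 0.03707532, -0.0083914 ,  0.06327555]), 'grip_force': 0.0, 'finger_gap': 85.46322618015246}
```

View pics/top1.png

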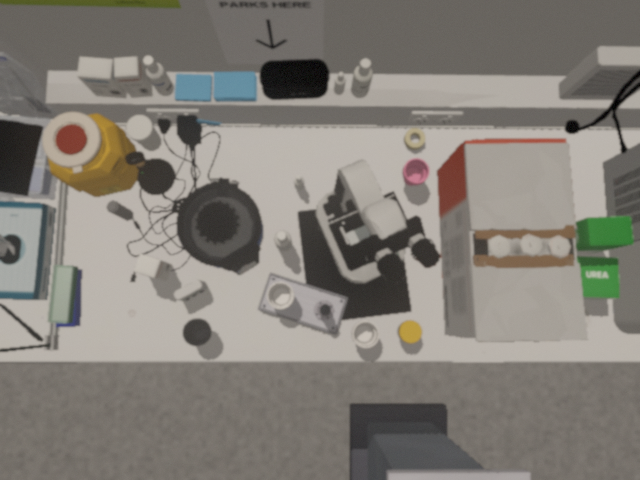

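View pics/side1.png

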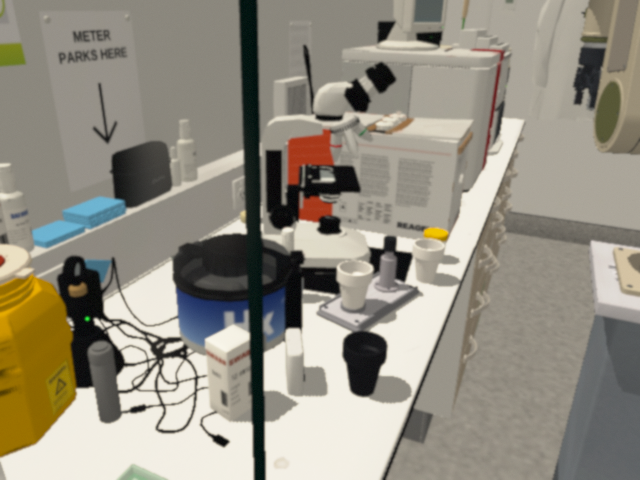

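Top view: the white cup at (366,335) stands on the bench in front of the microscope, beside the yellow pot (411,331). The black cup (197,332) and the pink one (416,172) are the look-alikes. The base cup is at (281,296) on the carrier and the pin knob at (325,310). In the side view they are spare (428,260), base (354,285) and knob (390,243). The next step is an enlarged crop to confirm.

Run:
```python
from h import *
a=cv2.imread('pics/top1.png')[262:362,250:430]; b=cv2.imread('pics/side1.png')[220:330,310:460]
A=cv2.resize(a,None,fx=4.4,fy=4.4,interpolation=cv2.INTER_CUBIC)[:, :792]
cv2.imwrite('pics/c1.png',A); cv2.imwrite('pics/c2.png',cv2.resize(b,None,fx=5,fy=5,interpolation=cv2.INTER_CUBIC))
```

```text
(no output)
```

View pics/c1.png

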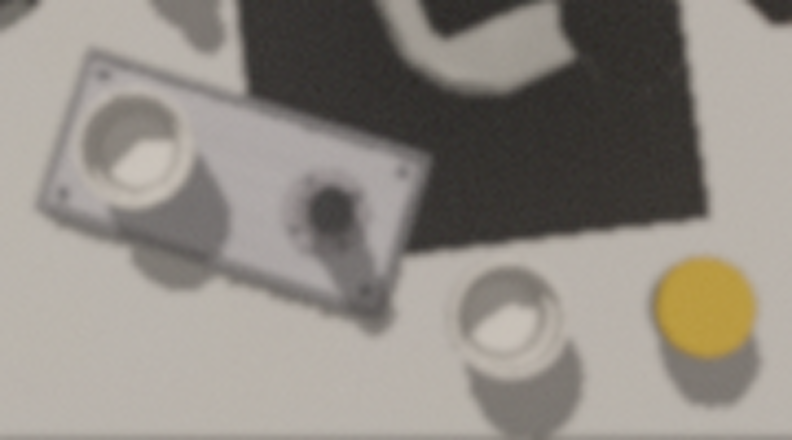

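View pics/c2.png

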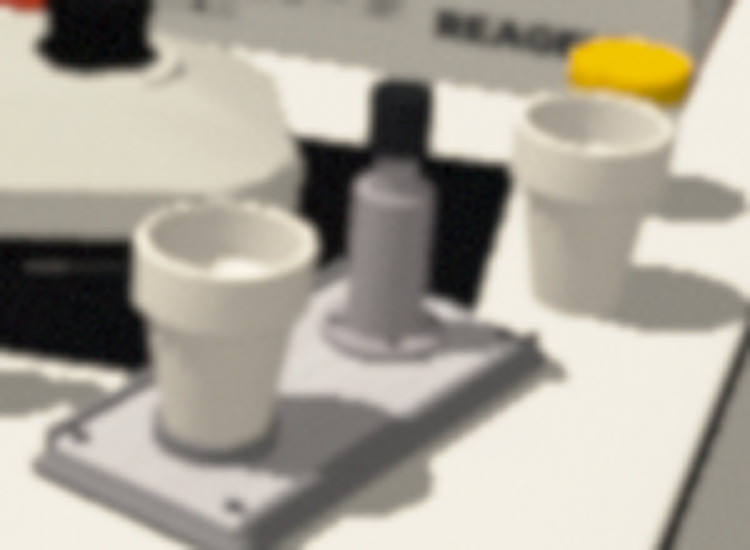

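Crops: the spare's rim is at c1 (507,321), between the pin and the yellow pot. The base cup's rim is at (137,151) and the knob at (331,211). In c2 the rims are centred at (595,126) and (226,243). The white cup on the bench matches the spare's description.

Run:
```python
from h import *
a=load('top1');b=load('side1')
T=lambda x,y:(250+(x+.5)/4.4-.5,262+(y+.5)/4.4-.5)
S=lambda x,y:(310+(x+.5)/5-.5,220+(y+.5)/5-.5)
for n,t,s,z in [('base',(137,151),(226,243),89),('spare',(507,321),(595,126),75),('knob',(331,211),(402,93),98),('pot',(705,307),(630,64),62)]:
    o1,d1=ray(a,*T(*t));o2,d2=ray(b,*S(*s))
    k=np.linalg.lstsq(np.c_[d1,-d2],o2-o1,rcond=None)[0]
    print(n,atz(a,*T(*t),z).round(1),atz(b,*S(*s),z).round(1),(o1+d1*k[0]).round(1),(o2+d2*k[1]).round(1))
for c in [(92,50),(432,155),(383,316),(38,207)]: print(atz(a,*T(*c),7).round(1))
```

```text
base [534.9 394.2  89. ] [536.5 401.3  89. ] [535.  394.4  85.8] [538.4 395.4  86. ]
spare [452.8 213.4  75. ] [454.1 218.5  75. ] [452.7 213.2  73.1] [455.  213.6  72.9]
knob [505.9 300.2  98. ] [514.6 274.   98. ] [505.8 300.6 109.5] [507.8 301.1 109.5]
pot [459.1 113.5  62. ] [460.4 117.2  62. ] [459.1 113.3  60.7] [461.  113.6  60.6]
[590.4 422.3   7. ]
[535.9 244.4   7. ]
[453.  270.4   7. ]
[508.8 449.2   7. ]
```

Request:
servo_tool(fingers=[0.0854,0.0854,0.0854,0.0854,0.0854,0.0854,0.0854,0.0854,0.0854,0.0854], linear=[[0.243,-0.299,-0.05],[0.243,-0.299,-0.05],[0.243,-0.299,-0.05],[0.243,-0.299,-0.05],[0.243,-0.299,-0.05],[0.243,-0.299,-0.05],[0.243,-0.299,-0.05],[0.243,-0.299,-0.05],[0.243,-0.299,-0.05],[0.243,-0.299,-0.05]], rotation=[[0,0,-53],[0,0,-53],[0,0,-53],[0,0,-53],[0,0,-53],[0,0,-53],[0,0,-53],[0,0,-53],[0,0,-53],[0,0,-53]])

```text
time: 1.1
tool_pos: [330.9, -200.3, 300.3]
tcp_rot: [180.0, 0.0, 73.0]
ft_force: [0.6, -0.7, -0.7]
finger_gap: 85.7
grip_force: 0.0
```

Request:
servo_tool(fingers=[0.0854,0.0854,0.0854,0.0854,0.0854,0.0854,0.0854,0.0854,0.0854,0.0854], linear=[[0.259,-0.043,0],[0.259,-0.043,0],[0.259,-0.043,0],[0.259,-0.043,0],[0.259,-0.043,0],[0.431,-0.006,0.08],[0.431,-0.006,0.08],[0.431,-0.006,0.08],[0.431,-0.006,0.08],[0.431,-0.006,0.08]], rotation=[[0,0,0],[0,0,0],[0,0,0],[0,0,0],[0,0,0],[0,0,0],[0,0,0],[0,0,0],[0,0,0],[0,0,0]])

```text
time: 2.1
tool_pos: [452.0, 214.2, 214.1]
tcp_rot: [-179.6, 0.3, 72.9]
ft_force: [-1.1, -1.3, -0.6]
finger_gap: 85.6
grip_force: 0.0
```

Run:
```python
from h import *
s=snap('wrist','w1'); print(s['fx'],s['cx'],s['cy'],np.round(s['camera_from_world'],3).tolist())
print(r.sense()['tool_pos'],r.sense()['tcp_rot'])
```

```text
371.64829954431775 321.0751988051377 239.6025208538617 [[0.956, -0.294, -0.007, -367.753], [0.276, 0.905, -0.324, -286.333], [0.102, 0.307, 0.946, -459.566], [0.0, 0.0, 0.0, 1.0]]
[451.90590897 212.94833459 215.86594227] [-179.65001327    0.25969398   72.86765139]
```

View pics/w1.png

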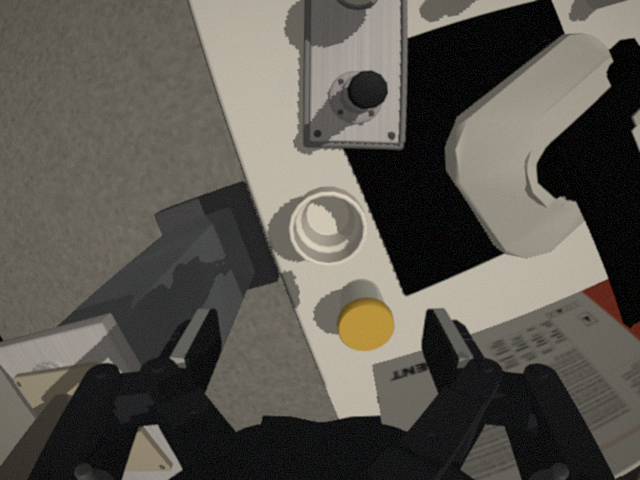

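Wrist view: the spare's rim is centred at (329,226), the knob top at (367,89) and the pot cap at (366,324). The base cup is partly out of view at the top.

Run:
```python
from h import *
s=load('w1')
for u,v,z in [(329,226,75),(368,87,112),(366,322,62)]: print(atz(s,u,v,z,True).round(1))
for p in [(452.8,213.4,75),(505.8,300.7,112)]:
    c=s['camera_from_world']@np.r_[p,1]; x,y,z=c[0],-c[1],-c[2]; t=np.arctan2(np.hypot(x,y),z); q=np.hypot(x,y); print(s['cx']+s['fx']*t*x/q, s['cy']+s['fy']*t*y/q)
```

```text
[457.7 214.8  75. ]
[508.2 302.5 112. ]
[462.6 118.   62. ]
323.2704021329592 229.52150715630924
365.0129166882729 90.76883674560713
```

Request:
servo_tool(fingers=[0.0854,0.0854,0.0854,0.0854,0.0854,0.05,0.05,0.05,0.05,0.05], linear=[[0.002,0.003,0.05],[0.002,0.003,0.09],[0.002,0.003,0.125],[0.002,0.003,0.153],[0.002,0.003,0.153],[0.002,0.003,0.153],[0.002,0.003,0.153],[0.002,0.003,0.153],[0.002,0.003,0.153],[0.002,0.003,0.153]], rotation=[[0,0,0],[0,0,0],[0,0,0],[0,0,0],[0,0,0],[0,0,0],[0,0,0],[0,0,0],[0,0,0],[0,0,0]], force=30)

```text
time: 3.15
tool_pos: [457.8, 214.1, 70.1]
tcp_rot: [179.8, -0.1, 72.8]
ft_force: [-1.3, -1.8, 7.6]
finger_gap: 57.1
grip_force: 32.0
```

Request:
servo_tool(fingers=[0.05,0.05], linear=[[0,0,0],[0,0,0]], rotation=[[0,0,0],[0,0,0]])

```text
time: 3.35
tool_pos: [457.8, 214.1, 70.1]
tcp_rot: [179.8, -0.1, 72.8]
ft_force: [0.1, -1.9, 7.2]
finger_gap: 57.3
grip_force: 32.0
```

Run:
```python
from h import *
s=snap('wrist','w2');b=snap('side','s2')
A=s['frame'][150:430,130:520,::-1]; A=cv2.resize(A,(400,287)); B=cv2.resize(b['frame'][170:330,310:510,::-1],(400,320))
cv2.imwrite('pics/c3.png',np.vstack([A,B]))
print(r.sense()['tool_pos'],r.sense()['ft_force'],r.sense()['finger_gap'])
```

```text
[457.76897739 214.12992797  70.09829711] [-1.36757539 -2.02353839  8.43392716] 56.92176546950076
```

View pics/c3.png

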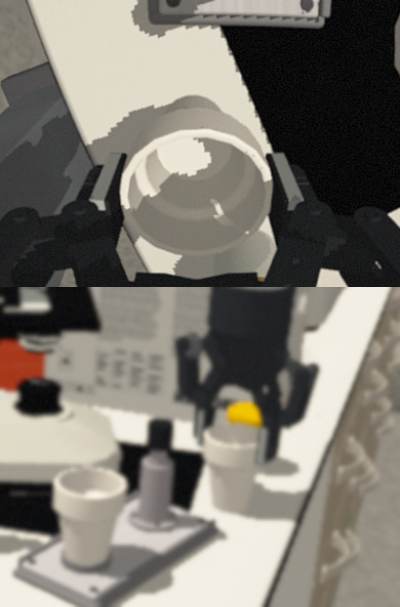

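The cup is gripped upright with the pads on the lip band. Its position shows the wrist measurement (457.7, 214.8) was right.

Request:
servo_tool(fingers=[0.05,0.05,0.05,0.05,0.05,0.05], linear=[[0,0,-0.02],[0,0,-0.05],[0,0,-0.09],[0,0,-0.125],[0,0,-0.145],[0,0,-0.145]], rotation=[[0,0,0],[0,0,0],[0,0,0],[0,0,0],[0,0,0],[0,0,0]])

```text
time: 4.05
tool_pos: [458.2, 214.7, 217.7]
tcp_rot: [179.6, -0.3, 72.8]
ft_force: [0.7, -0.2, -0.6]
finger_gap: 56.8
grip_force: 33.2
```

Run:
```python
from h import *
a=load('top1')
for z in(200,300,400): print(atz(a,385,277,z).round(),atz(a,428,265,z).round(),atz(a,355,282,z).round())
```

```text
[568. 186. 200.] [592. 101. 200.] [558. 245. 200.]
[561. 200. 300.] [582. 124. 300.] [552. 254. 300.]
[554. 215. 400.] [573. 146. 400.] [546. 263. 400.]
```

Request:
servo_tool(fingers=[0.05,0.05,0.05,0.05,0.05], linear=[[0.04,0.002,0],[0.08,0.002,0],[0.1,0.002,0],[0.1,0.002,0],[0.1,0.002,0]], rotation=[[0,0,0],[0,0,0],[0,0,0],[0,0,0],[0,0,0]])

```text
time: 4.55
tool_pos: [486.6, 308.5, 211.2]
tcp_rot: [-179.9, 0.1, 72.9]
ft_force: [-0.1, 0.7, -1.2]
finger_gap: 56.8
grip_force: 33.1
```

Run:
```python
from h import *
s=snap('wrist','w3'); print(r.sense()['tool_pos'],r.sense()['tcp_rot'])
cv2.imwrite('pics/c4.png',cv2.resize(s['frame'][0:290,150:535,::-1],None,fx=2,fy=2,interpolation=cv2.INTER_CUBIC))
```

```text
[486.662519   308.01075533 211.39165859] [-1.79946899e+02  7.92746156e-02  7.28255140e+01]
```

View pics/c4.png

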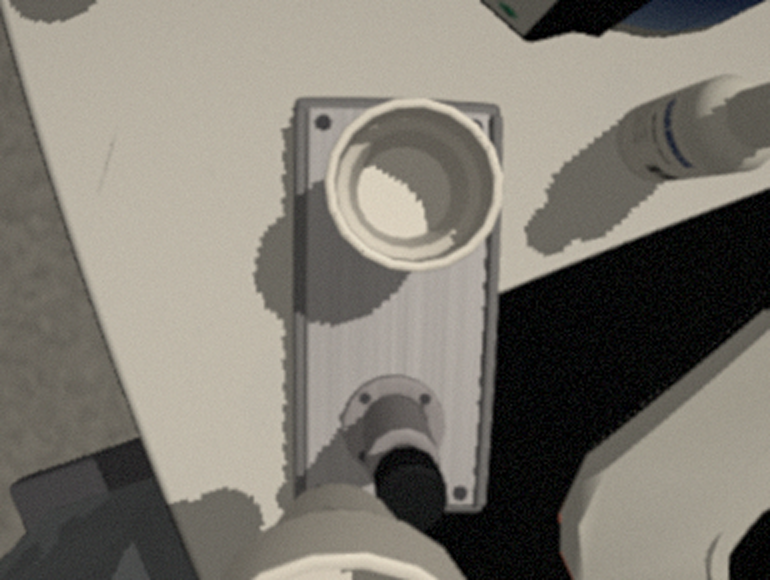

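Crop: the base cup's rim is centred at (414.5,184), i.e. px (357,92). The carrier edges run straight up the image, so the tool is aligned with the carrier. The held cup's rim has its front edge at px (322,277).

Run:
```python
from h import *
s=load('w3'); t=np.array([486.7,308.0,211.4]); ca,sa=.2955,.9553
def tool(p): d=p-t; return np.round([d[0]*ca+d[1]*sa, d[0]*sa-d[1]*ca],1)
for n,u,v,z in [('base c',357,91.9,89),('base top',357,49,89),('base bot',357,134.7,89),('l',313.2,92,89),('r',400.8,92,89),('held front edge',322,277,216.3)]:
    p=atz(s,u,v,z,True); print(n,p.round(1),tool(p))
```

```text
base c [538.6 396.6  89. ] [100.   23.4]
base top [547.1 424.5  89. ] [129.2  23.3]
base bot [530.4 369.2  89. ] [71.4 23.7]
l [511.2 404.7  89. ] [99.6 -5.2]
r [566.8 389.1  89. ] [101.2  52.6]
held front edge [495.3 333.9 216.3] [27.3  0.5]
```

Request:
servo_tool(fingers=[0.05,0.05,0.05,0.05,0.05,0.05,0.05,0.05,0.05,0.05], linear=[[0.04,0.01,0],[0.08,0.02,0],[0.1025,0.0235,0],[0.1025,0.0235,0],[0.1025,0.0235,0.02],[0.1025,0.0235,0.04],[0.1025,0.0235,0.055],[0.1025,0.0235,0.07],[0.1025,0.0235,0.07],[0.1025,0.0235,0.07]], rotation=[[0,0,0],[0,0,0],[0,0,0],[0,0,0],[0,0,0],[0,0,0],[0,0,0],[0,0,0],[0,0,0],[0,0,0]])

```text
time: 5.6
tool_pos: [539.9, 399.2, 142.3]
tcp_rot: [-180.0, 0.0, 72.8]
ft_force: [0.1, 0.6, -0.3]
finger_gap: 57.1
grip_force: 33.1
```

Request:
servo_tool(fingers=[0.05,0.05,0.05,0.05,0.05,0.05], linear=[[0,0,0.008],[0,0,0.014],[0,0,0.02],[0,0,0.025],[0,0,0.028],[0,0,0.028]], rotation=[[0,0,0],[0,0,0],[0,0,0],[0,0,0],[0,0,0],[0,0,0]])

```text
time: 6.2
tool_pos: [540.2, 399.7, 114.4]
tcp_rot: [180.0, -0.0, 72.8]
ft_force: [-0.2, -0.2, -1.5]
finger_gap: 57.0
grip_force: 33.1
```

Request:
servo_tool(fingers=[0.05,0.05,0.05,0.05], linear=[[0,0,0.002],[0,0,0.003],[0,0,0.003],[0,0,0.003]], rotation=[[0,0,0],[0,0,0],[0,0,0],[0,0,0]])

```text
time: 6.6
tool_pos: [540.9, 400.5, 114.2]
tcp_rot: [179.9, -0.1, 72.8]
ft_force: [-3.5, -2.3, 13.3]
finger_gap: 56.8
grip_force: 34.7
```

Contact at the expected height (114.2 against 114 predicted), so the cup is home. Release and rise.

Request:
servo_tool(fingers=[0.065,0.075,0.0854,0.0854,0.0854,0.0854,0.0854,0.0854,0.0854,0.0854], linear=[[0,0,-0.003],[0,0,-0.003],[0,0,-0.003],[0,0,-0.003],[0,0,-0.02],[0,0,-0.05],[0,0,-0.09],[0,0,-0.12],[0,0,-0.12],[0,0,-0.12]], rotation=[[0,0,0],[0,0,0],[0,0,0],[0,0,0],[0,0,0],[0,0,0],[0,0,0],[0,0,0],[0,0,0],[0,0,0]])

```text
time: 7.6
tool_pos: [540.7, 400.1, 233.9]
tcp_rot: [179.9, -0.2, 72.8]
ft_force: [-0.2, -0.3, -0.9]
finger_gap: 85.7
grip_force: 0.0
```

Run:
```python
from h import *
s=snap('wrist','w4');b=snap('side','s4'); print(r.sense()['tool_pos'],r.sense()['tcp_rot'])
A=s['frame'][:,:,::-1]; B=cv2.resize(b['frame'][200:340,310:430,::-1],None,fx=1.3333,fy=3.4286/2.5714*1.0)
B=cv2.resize(b['frame'][210:330,320:420,::-1],None,fx=2.5,fy=2.5,interpolation=cv2.INTER_CUBIC)
C=np.zeros((480,800,3),np.uint8); C[:,:550]=A[:,90:640]; C[:300,550:]=B
cv2.imwrite('pics/c5.png',C)
```

```text
[539.50280726 399.37050359 230.55573482] [-1.79944938e+02  6.01742751e-02  7.28108066e+01]
```

View pics/c5.png

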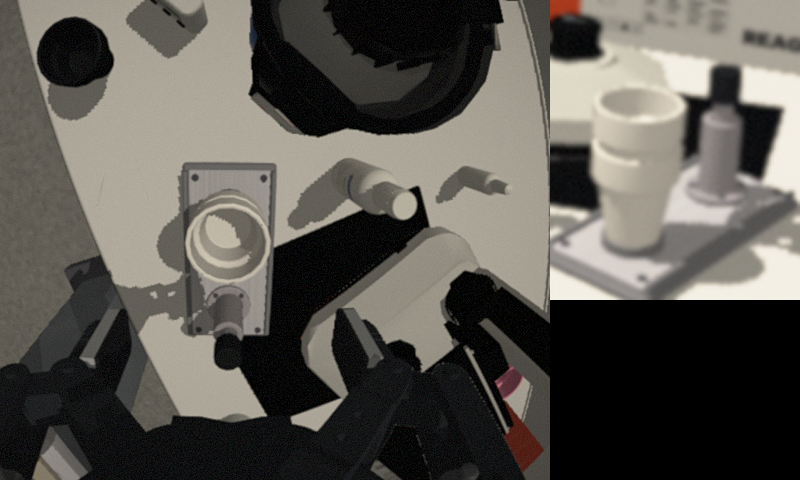

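The nest is good: the side view shows the two rims stacked upright and evenly, 30 mm apart. The knob is at px (318,350).

Run:
```python
from h import *
s=load('w4'); print(atz(s,318,350,112,True).round(1))
c=load('w3'); print(atz(c,150+410/2,489/2,112,True).round(1))
b=load('s4')
t=np.array([539.5,399.4]);ca,sa=.2957,.9553
for p in [(508.5,301.8)]:
    d=np.array(p)-t; print(d[0]*ca+d[1]*sa,d[0]*sa-d[1]*ca)
```

```text
[510.9 309.4 112. ]
[508.4 304.1 112. ]
-102.40397999999998 -0.7539800000000092
```

Request:
servo_tool(fingers=[0.048,0.048,0.048,0.048,0.048,0.048,0.048,0.048,0.048,0.048], linear=[[-0.045,-0.001,0],[-0.085,-0.001,0],[-0.102,-0.001,0],[-0.102,-0.001,0],[-0.102,-0.001,0.03],[-0.102,-0.001,0.07],[-0.102,-0.001,0.1],[-0.102,-0.001,0.12],[-0.102,-0.001,0.13],[-0.102,-0.001,0.13]], rotation=[[0,0,0],[0,0,0],[0,0,0],[0,0,0],[0,0,0],[0,0,0],[0,0,0],[0,0,0],[0,0,0],[0,0,0]])

```text
time: 8.7
tool_pos: [507.4, 302.3, 98.9]
tcp_rot: [-179.8, 0.2, 72.8]
ft_force: [-0.3, -0.7, -0.0]
finger_gap: 47.6
grip_force: 0.0
```

Run:
```python
from h import *
s=snap('wrist','w5');b=snap('side','s5'); q=r.sense(); print(q['tool_pos'],q['ft_force'],q['finger_gap'])
A=cv2.resize(s['frame'][200:400,200:450,::-1],None,fx=2,fy=2,interpolation=cv2.INTER_CUBIC)
B=cv2.resize(b['frame'][170:302,330:430,::-1],None,fx=3,fy=3,interpolation=cv2.INTER_CUBIC)
C=np.zeros((400,800,3),np.uint8); C[:,:500]=A; C[:396,500:]=B
cv2.imwrite('pics/c6.png',C)
```

```text
[509.27840099 303.01706234 102.01636982] [0.7735385  0.01086429 0.24385594] 47.8394243562365
```

View pics/c6.png

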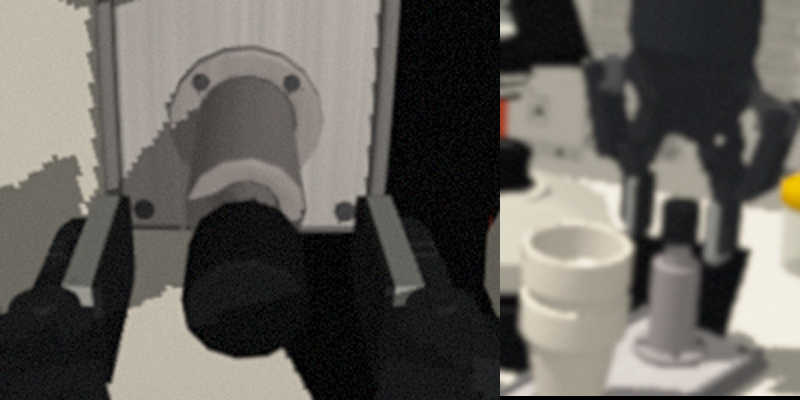

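The knob (245,275) sits centred between the pads (130 and 370), and the side view agrees. Close on it.

Request:
servo_tool(fingers=[0.035,0.025,0.015,0.015,0.015,0.015,0.015,0.015], linear=[[0,0,0],[0,0,0],[0,0,0],[0,0,0],[0,0,0],[0,0,0],[0,0,0],[0,0,0]], rotation=[[0,0,0],[0,0,0],[0,0,0],[0,0,0],[0,0,0],[0,0,0],[0,0,0],[0,0,0]], force=40)

```text
time: 9.6
tool_pos: [509.4, 303.2, 103.0]
tcp_rot: [179.9, -0.1, 72.8]
ft_force: [-2.7, 0.6, 4.7]
finger_gap: 22.9
grip_force: 38.9
```

Request:
servo_tool(fingers=[0.015,0.015,0.015,0.015,0.015,0.015], linear=[[0,0,-0.003],[0,0,-0.006],[0,0,-0.009],[0,0,-0.012],[0,0,-0.015],[0,0,-0.015]], rotation=[[0,0,0],[0,0,0],[0,0,0],[0,0,0],[0,0,0],[0,0,0]])

```text
time: 10.2
tool_pos: [509.2, 302.6, 117.0]
tcp_rot: [180.0, -0.0, 72.8]
ft_force: [-0.0, 0.1, -0.1]
finger_gap: 22.6
grip_force: 39.3
```

Request:
servo_tool(fingers=[0.015,0.015,0.015,0.015,0.015,0.015,0.015,0.015], linear=[[0,0,-0.003],[0,0,-0.006],[0,0,-0.009],[0,0,-0.012],[0,0,-0.015],[0,0,-0.016],[0,0,-0.016],[0,0,-0.016]], rotation=[[0,0,0],[0,0,0],[0,0,0],[0,0,0],[0,0,0],[0,0,0],[0,0,0],[0,0,0]])

```text
time: 11.0
tool_pos: [508.8, 302.5, 132.2]
tcp_rot: [-180.0, 0.0, 72.8]
ft_force: [0.4, 0.2, -0.2]
finger_gap: 22.7
grip_force: 39.3
```

Run:
```python
from h import *
s=snap('wrist','w6');b=snap('side','s6'); q=r.sense(); print(q['tool_pos'],q['ft_force'],q['finger_gap'])
A=cv2.resize(s['frame'][180:380,240:400,::-1],None,fx=3,fy=3,interpolation=cv2.INTER_CUBIC)
B=cv2.resize(b['frame'][170:320,340:420,::-1],None,fx=4,fy=4,interpolation=cv2.INTER_CUBIC)
cv2.imwrite('pics/c7.png',np.hstack([A,B]))
```

```text
[508.75928908 302.51565591 132.13190393] [-0.17652994  0.99228401 -0.1186429 ] 22.81762992304283
```

View pics/c7.png

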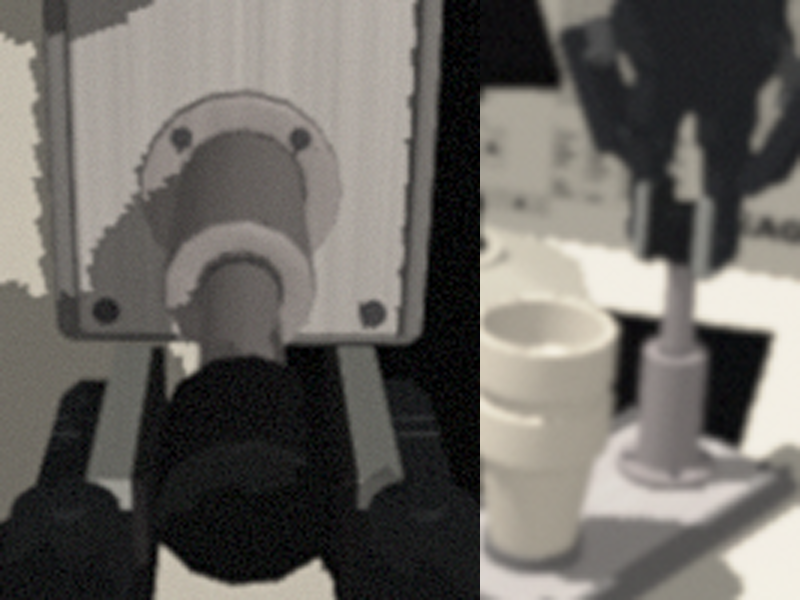

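The dark line shows as an arc at the guide's mouth, crop (240,258). The pin has risen 29 mm, it is upright, and the nested cups are undisturbed. Handing in.

```bash
python3 -c "
from bench import r
print(r.hand_in())"
```

```text
the job is handed in; nothing more can be done
None
```

The spare cup is nested fully home in the base cup and let go, and the gripper is holding the lock pin drawn up about 29 mm with its line at the guide's mouth; I handed the job in at about 11 s and no verdict came back.

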